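Roll the tin along the rack to lie beside the jar

ROBOT

A 6-joint arm with a two-finger parallel gripper is mounted at the origin on a cart in front of the work surface, level with it; the furniture and walls round the work are solid. World frame = base frame: x ahead of the robot, y to its left, z up, the work surface at z = 0. Lengths are in mm, angles in rad, forces in N, time in s.
With the tool pointing down it reaches from about 275 to 850 mm from the base axis. Payload 5.2 kg.
Tool frame: the origin (TCP) lies on the centre line of the jaws, within the pads' length; the fingertips stand 17 mm ahead of it and the grasp point (between the pads) lies 2 mm behind it; z points along the fingers, y is the line along which they close (so a half turn about z gives the same grasp; the last joint's range is limited). The gripper opens to 85 mm and grips with 20 to 120 N. Pads are 22 mm wide; open, the fingers measure 114 mm over their backs; the gripper's body (76 mm by 85 mm) begins 54 mm behind the grasp point. The pads swing forward as they close: fully open they stand 13 mm farther back than shut.
Start: joints at [-1.382, 0.259, 1.535, -0, 1.348, -0.203], TCP at [210.04, -508.319, 248.31] pointing down, gripper open.
Joint ranges: [-3.14, 3.14], [-0.91, 2.08], [0.19, 2.58], [-1.22, 4.36], [0.22, 2.71], [-3.12, 3.12]. Speed limits (rad/s): [2.57, 2.57, 3.14, 3.14, 3.14, 3.14].

INTERFACE

Orientations are given as a rotation vector (axis times angle).
In Python, from cell import sense, read_camera, camera_model, sign_off gives the robot as it stands. The module is installed in compiled form; this text tells all that it offers.
- The arm moves only by the tool send_rows, never from a script. Its argument "plan" is a list that holds one entry, the list of rows, each a list of 7 numbers: the turn, a rotation vector about the tool's x, y, z in rad, then the shift along the tool's x, y, z in m, then the opening, from -1 (shut) to 1 (fully open). A call has 1 to 5 rows; each row shifts and turns the commanded pose from where the row before left it, along the tool's axes as they then stand; what a row does not reach is not made up. A row lasts 1/12 s, in which the tool goes at most 41.7 mm and 7.16 degrees, less where a joint would pass 70% of its speed; a pose out of reach is approached as far as the arm can. A call is refused whole if a number of a shift passes 0.0417 or a number of a turn 0.125, either way. A call with a gripper value outside its range is refused whole. The fingers move at their own pace and stop on an object; "force" is the grip in N (left out, the last holds). Time passes only in rows, so rows that do not move let the fingers close. It gives the time, the measured TCP pose, the force, the opening and the grip force at its end, in the units of the state.
- sense(): the state, without advancing time (a new reading comes with each control period).
- read_camera(name): name is "scene" or "top" or "wrist"; returns the picture (480x640x3 uint8, blue, green, red); there is no depth.
- camera_model(name): a dict with "camera_matrix" (3x3 intrinsics, pixels), "rvec" (rotation vector, rad) and "tvec" (3), from world to camera coordinates, as OpenCV has them; the wrist camera has in their place "T_tool_cam" (4x4, takes a point from camera to tool coordinates, whose origin is the TCP and whose axes are the flange's). Camera axes: x right, y down, z forward; pixel columns grow to the right and rows downward; lengths in mm; the calibration is good to about 2 mm. The wrist camera is an equidistant fisheye: a pixel r from the principal point sees the ray r / f radians off the axis. A picture is of the moment at which its call begins: read the wrist's pose just before it. camera_model takes no time and is no camera call.
- sign_off(): hands the job in; it is judged then, once.
The state is a dict: "time_s": time; "joint_pos": joint angles; "joint_velocities": joint speeds; "tau": joint torques, N m; "tcp_pos": TCP position; "ee_rot": TCP orientation; "ft_force": force on the tool from outside, world axes, zero at the start; "wrist_torque": the same for the moment, N m; "opening": finger opening in mm; "grip_force": force on a finger pad.
Only numpy, scipy, OpenCV 4.12 (cv2) and the standard library are available. Lean on these libraries where they do the work, as an engineer would, in place of code of your own. Each camera call takes 0.05 s, during which the arm holds its last target. There are 200 camera calls.

TASK

A short fat tin lies on its side in an end place of the slatted wooden rack, and a slim spice jar lies in the place at the other end. Roll the tin along the rack by pushing on its upper half with the fingertips, until it has settled in the empty place right next to the jar. Only push it: do not grip, lift or slide it, and leave the jar and the other kitchen things where they are.

Things in the scene. Friction and masses are not known exactly. Their poses are not given: they have to be found in the camera images.
- rack: Low slatted wooden rack, fixed, 112 mm deep (its x), 352 mm long (its y). Origin: centre of its underside; x away from the robot, z up. Five flat slats along x, tops 20 mm above the counter; the four gaps between them, 28 mm wide, 84 mm apart, are the places: a thing lying in a gap is cradled by the slat edges. A strip 10 mm high stands along each end, 166 to 176 mm from the middle.
- place0 (a point): Place 0 of the rack, counted from +y to -y: the middle of the gap between two slats, level with the slat tops (20 mm above the counter); axes as the rack's. At y = 126 mm in the rack.
- place1 (a point): Place 1 of the rack, counted from +y to -y: the middle of the gap between two slats, level with the slat tops (20 mm above the counter); axes as the rack's. At y = 42 mm in the rack.
- place2 (a point): Place 2 of the rack, counted from +y to -y: the middle of the gap between two slats, level with the slat tops (20 mm above the counter); axes as the rack's. At y = -42 mm in the rack.
- place3 (a point): Place 3 of the rack, counted from +y to -y: the middle of the gap between two slats, level with the slat tops (20 mm above the counter); axes as the rack's. At y = -126 mm in the rack.
- tin: The tin to be rolled: short fat food tin, 75.4 mm in diameter, 58 mm long, 0.18 to 0.36 kg, lying across the rack in place 0 or 3, the one without the jar. Origin: centre of its flat bottom, nearest the robot; z along its axis, away from the robot; x down at the start, turning as it rolls. Fingers grip its skin as well as wood does: a push straight at its back can jam it.
- tin_mid (a point): The tin's centre, on its axis, 29 mm from either end; at the start over the middle of its place. 55 mm above the counter when the tin rests in a place, 57.7 mm when it is on a slat: it rolls easily over the flat slats and sinks about 3 mm into each gap, which stops it only if it rolls slowly.
- jar: Spice jar with a dark cap, 41 mm in diameter and 105 mm long, 0.11 kg, loose, lying on its side across the rack in place 3 or place 0. Origin at the centre of its bottom (the end nearest the robot), z along its axis, away from the robot. Its axis is 35 mm above the counter, its top 55 mm. A tin in the next place clears it by about 28 mm.
- jar_mid (a point): Point on the jar's axis, 29 mm from its bottom, over the middle of its place.
- salt: Bystander: clear glass shaker with a grey cap, 44 mm across and 90 mm tall, standing loose behind the rack. Origin at the centre of its underside, z up.
- jam: Bystander: round lidded glass jar, 68 mm across and 84 mm tall, standing loose behind the rack. Origin at the centre of its underside, z up.
- timer: Bystander: round kitchen timer with a domed top, 56 mm across and 56 mm tall, standing loose behind the rack. Origin at the centre of its underside, z up.
Not all that is in view belongs to the job. Leave any purple look-alike of the tin alone.

How it is judged (in metres and radians):
On the way:
1. the tin has rolled about its own axis, through at least 145 degrees from the start (angle between tin's own x axis and vertical below 0.6 rad).
At the end, for the whole second after the job is handed in: The tin lies at rest on its side in the place next to the jar: its centre within 10 mm of the middle of that gap along the rack and within 35 mm across it, its axis within 0.25 rad of square to the rack, down in the gap (centre 51 to 59 mm above the counter); the jar still lies in its own place ((((y of tin_mid in the frame of place1 between -0.01 and 0.01 m and x of tin_mid in the frame of place1 between -0.035 and 0.035 m) and horizontal distance between jar_mid and place0 below 0.03 m) or ((y of tin_mid in the frame of place2 between -0.01 and 0.01 m and x of tin_mid in the frame of place2 between -0.035 and 0.035 m) and horizontal distance between jar_mid and place3 below 0.03 m)) and angle between the z axis of tin and the x axis of rack, either way round below 0.25 rad and angle between tin's own z axis and vertical between 1.4 and 1.74 rad and height (world z) of tin_mid between 0.051 and 0.059 m and linear speed of tin below 0.02 m/s and angular speed of tin below 0.4 rad/s); the robot touches nothing.
It fails at once if the tin was lifted (its centre more than 12 mm above its height on a slat) (height (world z) of tin_mid above 0.07 m).
It fails at once if the tin was pushed with the fingertips below its middle (contact force between the fingers and tin above 1 N and height (world z) of the grasp point below 0.074 m).
It fails at once if the jar was moved more than 12 mm or lifted (distance of jar_mid from where it was at the start of the episode above 0.012 m or height (world z) of jar_mid above 0.047 m).
It fails at once if the salt shaker, jam jar or egg timer was moved more than 20 mm or tipped (distance of any of salt, jam, timer from where it was at the start of the episode above 0.02 m or angle between any of salt, jam, timer's own z axis and vertical above 0.3 rad).
It also fails if it takes over 72 s, if anything falls off the work surface, if the arm or the gripper's body presses on something with over 40 N, if the wrist force passes 120 N, or if a joint passes its speed limit or range.

## Working session

There is one attempt and no reset: what is moved stays moved. The work goes in short steps, Python scripts to look and compute and a tool call to move; the robot and the scene stay as the last step left them, time stands still between calls to the robot, and variables do not carry over. Pictures are saved under pics/ and viewed, at most 10 in all, crops included, and the job is handed in when it is done.

Besides the shell and the picture viewer there is one more tool, called after "Emit:" as name(argument=value, ...) on one line, values as JSON. send_rows: Moves the arm, as the interface text tells. Its arguments: {"type":"object","properties":{"plan":{"type":"array","items":{"type":"array","items":{"type":"array","items":{"type":"number"}}}},"force":{"type":"number"}},"required":["plan"]}

```bash
mkdir -p pics
python3 - <<'E'
from cell import *
import cv2
s=sense();print(s['time_s'],s['tcp_pos'],s['ee_rot'],s['opening'])
for n in('scene','top'):
    cv2.imwrite(f'pics/{n}0.png',read_camera(n));m=camera_model(n);print(n,{k:v for k,v in m.items()})
E
```

```text
0.0 [ 209.94021164 -507.80838559  247.48909027] [-3.07972105e+00 -6.11131699e-01 -4.15754925e-05] 85.69347221981693
scene {'camera_matrix': array([[606.11998437,   0.        , 330.38180652],
       [  0.        , 606.11998437, 239.4388737 ],
       [  0.        ,   0.        ,   1.        ]]), 'rvec': array([ 0.88338559, -2.43381575,  1.17400301]), 'tvec': array([407.5038076 , 259.69665219, 732.93689334])}
top {'camera_matrix': array([[595.10483606,   0.        , 321.55020572],
       [  0.        , 595.10483606, 242.8035583 ],
       [  0.        ,   0.        ,   1.        ]]), 'rvec': array([ 2.1507296 , -2.17336024,  0.11545606]), 'tvec': array([ 18.72966741, 539.83598145, 883.61709206])}
```

View pics/top0.png

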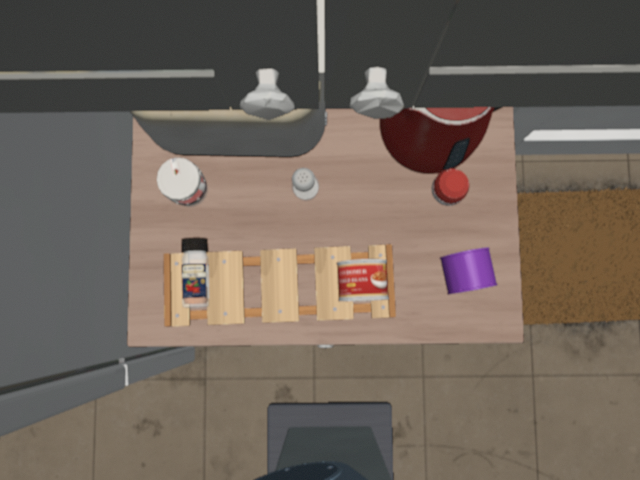

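View pics/scene0.png

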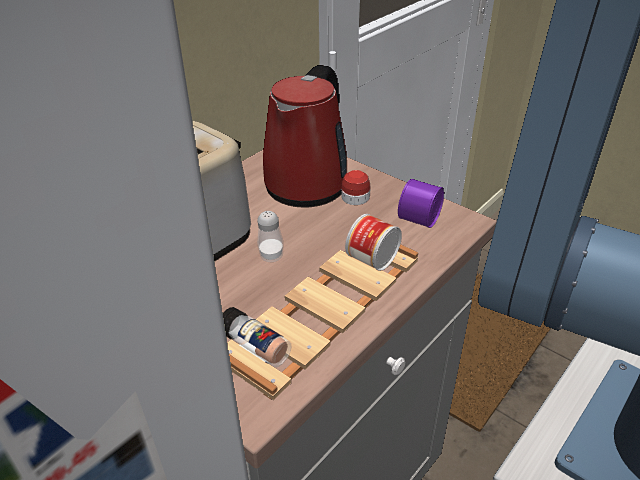

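Top view: the red and white tin is at (363,281) in the right end place, and the jar is at (195,275) in the left end place. The bystanders stand behind the rack: jam (183,182), salt (305,184), timer (452,186). Two things could be taken for the tin: the red and white one at (363,281) and the purple cylinder at (468,271) off the rack. I choose the first and check it in a crop.

```bash
cat > h.py <<'E'
import numpy as np,cv2
from cell import *
def pix2w(uv,z,n='top'):
    m=camera_model(n);R=cv2.Rodrigues(m['rvec'])[0];t=np.ravel(m['tvec'])
    d=R.T@np.linalg.inv(m['camera_matrix'])@np.array([*uv,1.]);c=-R.T@t
    return c+d*(z-c[2])/d[2]
def w2pix(P,n='top'):
    m=camera_model(n);return cv2.projectPoints(np.float64(P).reshape(-1,1,3),m['rvec'],m['tvec'],m['camera_matrix'],None)[0].reshape(-1,2)
E
python3 - <<'E'
from h import *
im=cv2.imread('pics/top0.png')
cv2.imwrite('pics/crop1.png',cv2.resize(im[220:350,140:410],None,fx=2.9,fy=2.9,interpolation=cv2.INTER_CUBIC))
for n,p,z in [('tin',(363,281),70),('jar',(195,278),50),('stripL top',(165,254),30),('stripL bot',(166,327),30),('stripR top',(391,244),30),('stripR bot',(394,317),30),('jam',(181,180),84),('salt',(304,177),90),('timer',(452,184),50),('purple',(468,271),70)]:
    print(n,pix2w(p,z).round(0))
E
```

```text
tin [479. -47.  70.]
jar [487. 203.  50.]
stripL top [525. 253.  30.]
stripL bot [414. 250.  30.]
stripR top [537. -93.  30.]
stripR bot [426. -95.  30.]
jam [629. 218.  84.]
salt [630.  37.  90.]
timer [ 625. -186.   50.]
purple [ 492. -200.   70.]
```

View pics/crop1.png

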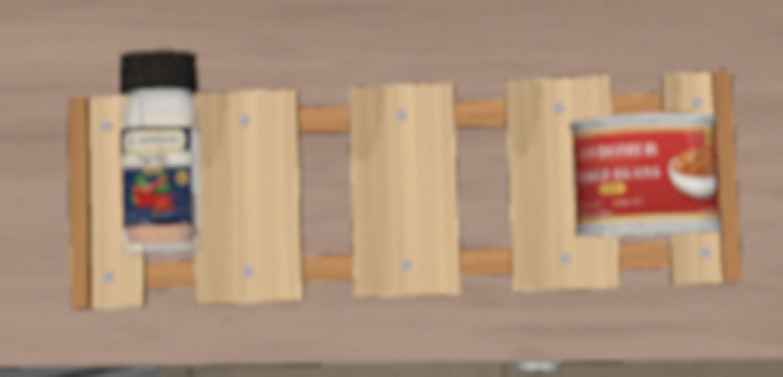

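Run:
```python
from h import *
from scipy.optimize import least_squares
C=lambda x,y:(140+x/2.9-.33,220+y/2.9-.33)
# (crop px, rack xyz)
D=[((70,97),(56,176,30)),((73,308),(-56,176,30)),((731,70),(56,-176,30)),((740,282),(-56,-176,30)),
((298,89),(56,56,20)),((302,301),(-56,56,20)),((349,86),(56,28,20)),((355,297),(-56,28,20)),((453,83),(56,-28,20)),((460,293),(-56,-28,20)),((507,79),(56,-56,20)),((513,290),(-56,-56,20)),((196,302),(-56,112,20)),((619,287),(-56,-112,20))]
W=np.array([pix2w(C(*p),r[2])[:2] for p,r in D]);Rk=np.array([r[:2] for _,r in D],float)
T=lambda q,P:np.c_[q[0]+np.cos(q[2])*P[:,0]-np.sin(q[2])*P[:,1],q[1]+np.sin(q[2])*P[:,0]+np.cos(q[2])*P[:,1]]
s=least_squares(lambda q:(T(q,Rk)-W).ravel(),[475,80,0]);print(s.x.round(3),(T(s.x,Rk)-W).round(1).tolist())
q=s.x
for i,y in enumerate([126,42,-42,-126]):print(i,T(q,np.array([[0.,y]])).round(1))
# tin extents: top/bottom row of silhouettes, ridge at z~92.7 (rim ends)
for p in [(645,113),(645,236)]:
    print('tin end at ridge',pix2w(C(*p),92).round(1), pix2w(C(*p),55).round(1))
m=camera_model('top');R=cv2.Rodrigues(m['rvec'])[0];print('cam',(-R.T@np.ravel(m['tvec'])).round(0))
print('wrist',camera_model('wrist'))
```

```text
[4.76654e+02 7.90380e+01 2.90000e-02] [[0.9, 1.3], [-0.4, 1.8], [0.4, -0.7], [-0.3, -1.8], [0.4, 0.6], [0.9, 0.1], [-0.1, -0.1], [-0.1, 0.1], [0.4, -0.4], [-0.1, -0.5], [-0.6, 0.5], [-0.6, -0.5], [-0.8, 0.1], [0.0, -0.5]]
0 [[473.1 205. ]]
1 [[475.5 121. ]]
2 [[477.9  37.1]]
3 [[480.2 -46.9]]
tin end at ridge [509.8 -44.7  92. ] [512.9 -47.1  55. ]
tin end at ridge [449.6 -43.7  92. ] [450. -46.  55.]
cam [439.  10. 938.]
wrist {'camera_matrix': array([[371.64829954,   0.        , 318.34106248],
       [  0.        , 371.64829954, 237.36393195],
       [  0.        ,   0.        ,   1.        ]]), 'T_tool_cam': array([[ 6.74680757e-05, -9.65626509e-01, -2.59933531e-01,
         6.58422184e+01],
       [ 9.99999883e-01, -5.92852648e-05,  4.79797627e-04,
        -1.23448585e-01],
       [-4.78715536e-04, -2.59933533e-01,  9.65626392e-01,
        -1.24539382e+02],
       [ 0.00000000e+00,  0.00000000e+00,  0.00000000e+00,
         1.00000000e+00]])}
```

The choice holds: the crop shows the red and white tin lying in place 3, and the purple one is off the rack. The rack fit is good to about 1 mm. The tin centre is at about (480,-47,55) and the target, place 1, is at (475.5,121). Now I approach with the fingers shut.

Emit:
send_rows(plan=[[[0,0,0,0.027,-0.0183,0.002,-1],[0,0,0,0.027,-0.0183,0.002,-1],[0,0,0,0.027,-0.0183,0.002,-1],[0,0,0,0.027,-0.0183,0.002,-1],[0,0,0,0.027,-0.0183,0.002,-1]]], force=40)

```text
time_s: 0.52
tcp_pos: [300.2, -370.7, 237.8]
ee_rot: [-3.081, -0.61, 0.0]
ft_force: [1.4, -0.3, -0.4]
opening: 25.7
grip_force: 0.0
```

Emit:
send_rows(plan=[[[0,0,0,0.027,-0.0183,0.005,-1],[0,0,0,0.027,-0.0183,0.005,-1],[0,0,0,0.027,-0.0183,0.005,-1],[0,0,0,0.027,-0.0183,0.005,-1],[0,0,0,0.027,-0.0183,0.005,-1]]])

```text
time_s: 0.93
tcp_pos: [390.1, -234.5, 212.9]
ee_rot: [-3.081, -0.611, 0.0]
ft_force: [0.4, 0.6, -0.2]
opening: 0.1
grip_force: 0.0
```

Emit:
send_rows(plan=[[[0,0,0,0.027,-0.0183,0.008,-1],[0,0,0,0.027,-0.0183,0.008,-1],[0,0,0,0.027,-0.0183,0.008,-1],[0,0,0,0.027,-0.0183,0.008,-1],[0,0,0,0.027,-0.0183,0.008,-1]]])

```text
time_s: 1.35
tcp_pos: [479.9, -98.3, 172.7]
ee_rot: [-3.081, -0.611, 0.001]
ft_force: [0.8, -0.9, -0.1]
opening: -0.1
grip_force: 0.0
```

Emit:
send_rows(plan=[[[0,0,-0.121,0,0,0,-1],[0,0,-0.121,0,0,0,-1],[0,0,-0.121,0,0,0,-1],[0,0,-0.121,0,0,0,-1],[0,0,-0.121,0,0,0,-1]]])

```text
time_s: 1.77
tcp_pos: [479.3, -99.6, 172.9]
ee_rot: [-2.754, -1.51, 0.001]
ft_force: [0.6, 0.7, -0.2]
opening: 0.2
grip_force: 0.0
```

Emit:
send_rows(plan=[[[0,0,-0.121,0,0,0,-1],[0,0,-0.121,0,0,0,-1],[0,0,-0.121,0,0,0,-1],[0,0,-0.121,0,0,0,-1],[0,0,-0.121,0,0,0,-1]]])

```text
time_s: 2.18
tcp_pos: [479.2, -99.8, 172.9]
ee_rot: [-2.179, -2.262, 0.0]
ft_force: [-0.0, -0.1, -0.1]
opening: -0.4
grip_force: 0.0
```

```bash
cat >> h.py <<'E'
def st():
    s=sense();R=cv2.Rodrigues(np.float64(s['ee_rot']))[0]
    print(round(s['time_s'],2),'tcp',np.round(s['tcp_pos'],1),'F',np.round(s['ft_force'],1),'x ang',np.degrees(np.arctan2(R[1,0],R[0,0])).round(2),'z',R[:,2].round(3),'open',round(s['opening'],1));return s,R
E
python3 - <<'E'
from h import *
s,R=st()
cv2.imwrite('pics/w1.png',read_camera('wrist'))
E
```

```text
2.18 tcp [479.2 -99.8 172.9] F [-0.  -0.1 -0.1] x ang 92.12 z [-0.001  0.    -1.   ] open -0.4
```

View pics/w1.png

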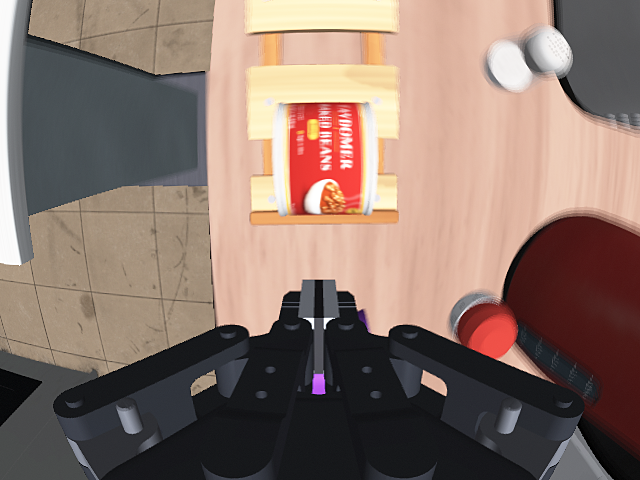

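The view shows the tin (cols 275-378, rows 100-215) straight ahead in the rack, and the shut fingers line up with its middle (col 319 against 326). Next I touch its top to calibrate the fingertip height.

Emit:
send_rows(plan=[[[0,0,0,0.025,0,0.01,-1],[0,0,0,0.028,0.001,0.025,-1],[0,0,0,0,0,0.02,-1],[0,0,0,0,0,0.003,-1],[0,0,0,0,0,0,-1]]])

```text
time_s: 2.65
tcp_pos: [477.9, -46.5, 114.2]
ee_rot: [-2.186, -2.252, 0.003]
ft_force: [0.3, 0.1, 0.7]
opening: 0.3
grip_force: 0.0
```

Emit:
send_rows(plan=[[[0,0,0,0,0,0.001,-1],[0,0,0,0,0,0.001,-1],[0,0,0,0,0,0.001,-1],[0,0,0,0,0,0,-1]]])

```text
time_s: 2.98
tcp_pos: [479.4, -47.6, 113.0]
ee_rot: [2.187, 2.253, 0.001]
ft_force: [0.3, 0.7, -0.2]
opening: 0.0
grip_force: 0.0
```

Emit:
send_rows(plan=[[[0,0,0,0,0,0.001,-1],[0,0,0,0,0,0.001,-1],[0,0,0,0,0,0,-1]]])

```text
time_s: 3.23
tcp_pos: [478.9, -47.1, 110.3]
ee_rot: [2.187, 2.255, 0.0]
ft_force: [-0.0, -0.8, 0.2]
opening: 0.0
grip_force: 0.0
```

Emit:
send_rows(plan=[[[0,0,0,0,0,0.001,-1],[0,0,0,0,0,0,-1]]])

```text
time_s: 3.4
tcp_pos: [479.1, -47.0, 109.5]
ee_rot: [2.186, 2.255, 0.0]
ft_force: [-0.4, -0.1, 1.3]
opening: -0.3
grip_force: 0.7
```

Emit:
send_rows(plan=[[[0,0,0,0,0,0.001,-1],[0,0,0,0,0,0,-1]]])

```text
time_s: 3.57
tcp_pos: [479.4, -47.2, 109.3]
ee_rot: [2.186, 2.255, 0.001]
ft_force: [-2.0, 1.8, 9.8]
opening: 0.4
grip_force: 4.4
```

Contact is at TCP z ≈ 109.5, which matches the given sizes, and the stiffness is about 9 N/mm. I'll compute a no-slip stroke in which the fingertip follows the rolling skin.

```bash
cat >> h.py <<'E'
def stroke(al,psis,bias,y0=0,z0=93.,tipoff=16.8,half=11):
    R=37.7;g=np.arcsin(14/R);out=[]
    for p in np.radians(psis):
        if p<g: C=np.array([14+R*np.sin(p-g),20+R*np.cos(p-g)])
        else: C=np.array([14+R*(p-g),57.7])
        a=np.radians(al)-p
        if a>0: P=C+(R-bias)*np.array([-np.sin(a),np.cos(a)])
        else: P=np.array([C[0]-R*a,C[1]+R-bias])
        out.append([C[0],P[0]-half,P[1]+tipoff])
    return np.array(out)
E
python3 - <<'E'
from h import *
st()
ps=[0,2,5,9,14,20,27,34,41,48,55,62,69]
o=stroke(35,ps,1.5)
print('rel. to place centre: C, tcp y, tcp z');print(np.c_[ps,o].round(1));print(np.diff(o[:,1:],axis=0).round(1).tolist())
E
```

```text
3.57 tcp [479.4 -47.2 109.3] F [-2.   1.8  9.8] x ang 91.79 z [ 0.001 -0.001 -1.   ] open 0.4
rel. to place centre: C, tcp y, tcp z
[[  0.    0.  -31.8 101.5]
 [  2.    1.2 -29.5 102.6]
 [  5.    3.1 -26.  104.2]
 [  9.    5.6 -21.2 106.1]
 [ 14.    8.9 -15.1 107.9]
 [ 20.   12.8  -7.6 109.4]
 [ 27.   17.4   1.4 110.3]
 [ 34.   22.   10.4 110.7]
 [ 41.   26.6  19.6 110.7]
 [ 48.   31.2  28.8 110.7]
 [ 55.   35.8  38.  110.7]
 [ 62.   40.5  47.2 110.7]
 [ 69.   45.1  56.4 110.7]]
[[2.3, 1.2], [3.5, 1.6], [4.8, 1.9], [6.1, 1.8], [7.5, 1.5], [8.9, 0.9], [9.0, 0.3], [9.2, 0.0], [9.2, 0.0], [9.2, 0.0], [9.2, 0.0], [9.2, 0.0]]
```

Emit:
send_rows(plan=[[[0,0,0,0,0,-0.01,-1],[0,0,0,-0.0315,0,0,-1],[0,0,0,0,0,0.012,-1],[0,0,0,0,0,0.002,-1],[0,0,0,0,0,0,-1]]])

```text
time_s: 3.98
tcp_pos: [479.0, -78.1, 103.8]
ee_rot: [-2.186, -2.253, 0.001]
ft_force: [-0.1, -0.1, -0.2]
opening: 0.1
grip_force: 0.0
```

Emit:
send_rows(plan=[[[0,0,0,0,0,0.0012,-1],[0,0,0,0,0,0.0012,-1],[0,0,0,0,0,0,-1]]])

```text
time_s: 4.23
tcp_pos: [479.8, -77.9, 102.0]
ee_rot: [-2.186, -2.256, -0.0]
ft_force: [-0.0, -0.8, 0.0]
opening: 0.0
grip_force: 0.0
```

Emit:
send_rows(plan=[[[0,0,0,0.001,0,0,-1],[0,0,0,0.001,0,0,-1],[0,0,0,0,0,0,-1]]])

```text
time_s: 4.48
tcp_pos: [480.0, -76.3, 102.2]
ee_rot: [2.186, 2.256, -0.0]
ft_force: [-0.4, -0.9, 0.8]
opening: -0.1
grip_force: 0.4
```

Emit:
send_rows(plan=[[[0,0,0,0.001,0,0,-1],[0,0,0,0.001,0,0,-1],[0,0,0,0,0,0,-1]]])

```text
time_s: 4.73
tcp_pos: [480.2, -75.0, 102.6]
ee_rot: [2.185, 2.255, -0.0]
ft_force: [-1.4, -2.4, 5.4]
opening: -0.0
grip_force: 2.8
```

Emit:
send_rows(plan=[[[0,0,0,0.0023,0,-0.0008,-1],[0,0,0,0.0035,0,-0.0014,-1],[0,0,0,0.0048,0,-0.0018,-1],[0,0,0,0.0061,0,-0.0018,-1],[0,0,0,0.0075,0,-0.0015,-1]]])

```text
time_s: 5.15
tcp_pos: [479.5, -50.7, 110.3]
ee_rot: [2.186, 2.254, 0.0]
ft_force: [-2.7, -1.5, 10.0]
opening: -0.3
grip_force: 5.0
```

Emit:
send_rows(plan=[[[0,0,0,0.0089,0,-0.0009,-1],[0,0,0,0.009,0,-0.0003,-1],[0,0,0,0.0092,0,0,-1],[0,0,0,0.0092,0,0,-1],[0,0,0,0.0092,0,0,-1]]])

```text
time_s: 5.57
tcp_pos: [478.0, -4.3, 112.1]
ee_rot: [2.186, 2.255, 0.002]
ft_force: [-3.5, -0.4, 16.1]
opening: -0.1
grip_force: 7.8
```

Emit:
send_rows(plan=[[[0,0,0,0.0092,0,-0.012,-1],[0,0,0,0.005,0,-0.03,-1],[0,0,0,0,0,-0.02,-1],[0,0,0,-0.03,0,0,-1],[0,0,0,-0.03,0,0,-1]]])

```text
time_s: 5.98
tcp_pos: [479.7, -49.6, 173.9]
ee_rot: [2.181, 2.258, 0.003]
ft_force: [0.6, -1.4, -1.2]
opening: 0.1
grip_force: 0.0
```

Emit:
send_rows(plan=[[[0,0,0,0,0,0,-1],[0,0,0,0,0,0,-1],[0,0,0,0,0,0,-1],[0,0,0,0,0,0,-1],[0,0,0,0,0,0,-1]]])

```text
time_s: 6.4
tcp_pos: [478.7, -49.5, 172.1]
ee_rot: [-2.185, -2.256, 0.0]
ft_force: [-0.3, -0.8, 0.5]
opening: -0.1
grip_force: 0.0
```

Run:
```python
from h import *
s,R=st()
a=read_camera('wrist');b=read_camera('top')
cv2.imwrite('pics/w2.png',np.hstack([cv2.resize(a,(400,300)),cv2.resize(b[220:350,130:400],(400,193))[:,:].copy() if 0 else cv2.copyMakeBorder(cv2.resize(b[220:350,130:400],(400,193)),0,107,0,0,cv2.BORDER_CONSTANT)]))
```

```text
6.4 tcp [478.7 -49.5 172.1] F [-0.3 -0.8  0.5] x ang 91.83 z [-0.001  0.001 -1.   ] open -0.1
```

View pics/w2.png

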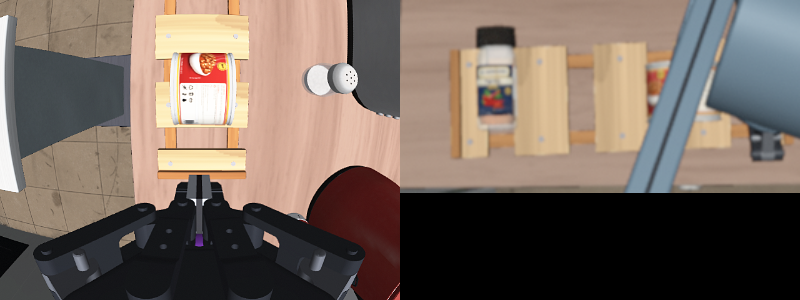

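The tin (wrist inset cols 170-235, rows 50-127) has rolled forward to about the second gap. I'll check whether it is seated there with an overlay of the expected outline.

```bash
cat >> h.py <<'E'
def wproj(P,s):
    m=camera_model('wrist');K=m['camera_matrix'];R=cv2.Rodrigues(np.float64(s['ee_rot']))[0]
    p=(np.atleast_2d(P)-s['tcp_pos'])@R;T=np.array(m['T_tool_cam']);c=(p-T[:3,3])@T[:3,:3]
    return cv2.fisheye.projectPoints(c.reshape(-1,1,3),np.zeros(3),np.zeros(3),K,np.zeros(4))[0].reshape(-1,2)
def overlay(yc,zc,name,xc=479,w=.029):
    s=sense();im=read_camera('wrist')
    for e in (-29,29):
        t=np.linspace(0,2*np.pi,60);y=yc+37.7*np.cos(t);P=np.c_[xc+e-w*(y-yc),y+w*e,zc+37.7*np.sin(t)]
        cv2.polylines(im,[np.int32(wproj(P,s))],True,(0,255,0),1)
    cv2.imwrite(name,im[0:300,200:480])
E
python3 - <<'E'
from h import *
st();overlay(37,55,'pics/w3.png')
E
```

```text
6.5 tcp [478.8 -49.7 172.2] F [ 0.3 -0.   1.3] x ang 91.84 z [-0.  0. -1.] open 0.2
```

View pics/w3.png

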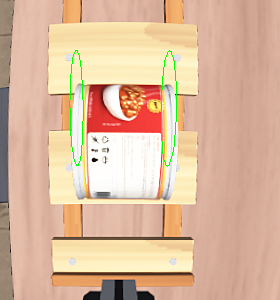

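The tin sits about 23 mm short of the overlay, still on the slat. I'll check whether it is still moving.

Emit:
send_rows(plan=[[[0,0,0,0,0,0,-1],[0,0,0,0,0,0,-1],[0,0,0,0,0,0,-1],[0,0,0,0,0,0,-1],[0,0,0,0,0,0,-1]]])

```text
time_s: 6.97
tcp_pos: [479.0, -50.5, 172.4]
ee_rot: [-2.187, -2.256, 0.0]
ft_force: [0.4, -0.5, 0.2]
opening: -0.1
grip_force: 0.0
```

Run:
```python
from h import *
a=cv2.imread('pics/w3.png');s=sense();im=read_camera('wrist')[0:300,200:480]
# vertical shift of the tin patch between the two pictures
t=a[110:190,100:150];r=cv2.matchTemplate(im,t,cv2.TM_CCOEFF_NORMED);print(cv2.minMaxLoc(r))
for y,z in((5,57.7),(10,57.7),(14,57.7),(20,57.7),(37,55)):
    tt=np.linspace(0,2*np.pi,180);p=wproj(np.c_[0*tt+479,y+37.7*np.cos(tt),z+37.7*np.sin(tt)],s);print(y,p[:,1].min().round(),p[:,1].max().round())
```

```text
(-0.6235275268554688, 0.9808745384216309, (108, 168), (99, 108))
5 97.0 214.0
10 89.0 206.0
14 83.0 200.0
20 73.0 191.0
37 48.0 164.0
```

It creeps at about 3 mm/s at y ≈ 14 on the slat, so it has nearly stopped. A second short drag on its top will take it over the edge at y = 23.

Emit:
send_rows(plan=[[[0,0,0,0.03,0,0.01,-1],[0,0,0,0.029,0,0.028,-1],[0,0,0,0,0,0.018,-1],[0,0,0,0,0,0.002,-1],[0,0,0,0,0,0.001,-1]]])

```text
time_s: 7.43
tcp_pos: [476.8, 8.7, 112.9]
ee_rot: [-2.185, -2.256, 0.001]
ft_force: [-0.1, -0.5, -0.1]
opening: 0.1
grip_force: 0.0
```

Emit:
send_rows(plan=[[[0,0,0,0,0,0.001,-1],[0,0,0,0,0,0.001,-1],[0,0,0,0,0,0,-1]]])

```text
time_s: 7.68
tcp_pos: [477.7, 7.7, 112.3]
ee_rot: [2.187, 2.254, 0.001]
ft_force: [-1.7, 0.1, 2.6]
opening: -0.2
grip_force: 1.0
```

Emit:
send_rows(plan=[[[0,0,0,0.002,0,0.0007,-1],[0,0,0,0.004,0,0,-1],[0,0,0,0.006,0,0,-1],[0,0,0,0.006,0,0,-1],[0,0,0,0.006,0,0,-1]]])

```text
time_s: 8.1
tcp_pos: [477.2, 32.0, 112.1]
ee_rot: [2.186, 2.253, 0.002]
ft_force: [-1.0, 0.7, 5.5]
opening: 0.0
grip_force: 2.7
```

Emit:
send_rows(plan=[[[0,0,0,0.004,0,-0.015,-1],[0,0,0,0,0,-0.025,-1],[0,0,0,-0.025,0,-0.02,-1],[0,0,0,0,0,0,-1],[0,0,0,0,0,0,-1]]])

```text
time_s: 8.52
tcp_pos: [478.2, 10.3, 172.2]
ee_rot: [2.187, 2.251, 0.003]
ft_force: [0.4, -0.0, -0.5]
opening: -0.2
grip_force: 0.0
```

Run:
```python
from h import *
st();overlay(37,55,'pics/w4.png')
```

```text
8.52 tcp [478.2  10.3 172.2] F [ 0.4 -0.  -0.5] x ang 91.64 z [ 0.004 -0.001 -1.   ] open -0.2
```

View pics/w4.png

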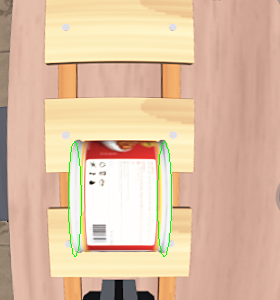

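It is seated in place 2 and square, and the outline matches (local cols 70-172, rows 140-255). Now the same stroke again towards place 1.

Emit:
send_rows(plan=[[[0,0,0,-0.004,0.001,0.02,-1],[0,0,0,0,0,0.035,-1],[0,0,0,0,0,0.014,-1],[0,0,0,0,0,0.0015,-1],[0,0,0,0,0,0,-1]]])

```text
time_s: 8.98
tcp_pos: [478.8, 6.4, 100.6]
ee_rot: [2.185, 2.254, -0.001]
ft_force: [-1.2, -4.9, 11.0]
opening: 0.1
grip_force: 6.1
```

Emit:
send_rows(plan=[[[0,0,0,0.001,0,0,-1],[0,0,0,0.001,0,0,-1],[0,0,0,0,0,0,-1]]])

```text
time_s: 9.23
tcp_pos: [479.1, 7.9, 101.3]
ee_rot: [2.183, 2.254, -0.001]
ft_force: [-2.1, -8.1, 13.8]
opening: 0.0
grip_force: 8.0
```

Emit:
send_rows(plan=[[[0,0,0,0.0023,0,-0.0016,-1],[0,0,0,0.0035,0,-0.002,-1],[0,0,0,0.0048,0,-0.002,-1],[0,0,0,0.0061,0,-0.0019,-1],[0,0,0,0.0075,0,-0.0015,-1]]])

```text
time_s: 9.65
tcp_pos: [478.1, 33.2, 110.0]
ee_rot: [2.186, 2.254, 0.0]
ft_force: [-1.5, -3.0, 13.5]
opening: 0.3
grip_force: 6.7
```

Emit:
send_rows(plan=[[[0,0,0,0.0089,0,-0.0009,-1],[0,0,0,0.009,0,-0.0003,-1],[0,0,0,0.0092,0,0,-1],[0,0,0,0.0092,0,0,-1],[0,0,0,0.0092,0,0,-1]]])

```text
time_s: 10.07
tcp_pos: [476.7, 79.8, 112.0]
ee_rot: [2.185, 2.254, 0.003]
ft_force: [-3.6, -0.4, 20.8]
opening: 0.2
grip_force: 10.0
```

Emit:
send_rows(plan=[[[0,0,0,0.0092,0,-0.012,-1],[0,0,0,0.005,0,-0.03,-1],[0,0,0,0,0,-0.02,-1],[0,0,0,-0.03,0,0,-1],[0,0,0,-0.02,0,0,-1]]])

```text
time_s: 10.48
tcp_pos: [477.2, 43.5, 172.8]
ee_rot: [2.183, 2.258, 0.001]
ft_force: [0.3, -0.5, -0.1]
opening: 0.1
grip_force: 0.0
```

Emit:
send_rows(plan=[[[0,0,0,0,0,0,-1],[0,0,0,0,0,0,-1],[0,0,0,0,0,0,-1],[0,0,0,0,0,0,-1],[0,0,0,0,0,0,-1]]])

```text
time_s: 10.9
tcp_pos: [476.7, 44.2, 171.9]
ee_rot: [-2.185, -2.256, 0.001]
ft_force: [0.2, 0.2, -0.7]
opening: -0.0
grip_force: 0.0
```

Run:
```python
from h import *
s,R=st();overlay(98,57.7,'pics/w5.png')
```

```text
10.9 tcp [476.7  44.2 171.9] F [ 0.2  0.2 -0.7] x ang 91.82 z [-0.001  0.    -1.   ] open -0.0
```

View pics/w5.png

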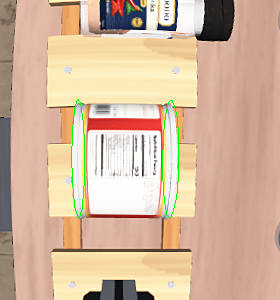

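The tin is on the slat at y ≈ 97.5 and still square (the outline fits). I repeat the short drag over the edge at y = 107.

Emit:
send_rows(plan=[[[0,0,0,0.025,0,0.01,-1],[0,0,0,0.022,0.001,0.028,-1],[0,0,0,0,0,0.018,-1],[0,0,0,0,0,0.002,-1],[0,0,0,0,0,0.001,-1]]])

```text
time_s: 11.37
tcp_pos: [476.1, 91.0, 112.7]
ee_rot: [-2.184, -2.256, 0.002]
ft_force: [-1.1, -0.4, -0.3]
opening: -0.0
grip_force: 0.0
```

Emit:
send_rows(plan=[[[0,0,0,0,0,0.001,-1],[0,0,0,0,0,0.001,-1],[0,0,0,0,0,0,-1]]])

```text
time_s: 11.62
tcp_pos: [476.9, 90.1, 112.3]
ee_rot: [2.187, 2.255, 0.001]
ft_force: [-2.0, 0.7, 3.1]
opening: 0.1
grip_force: 1.3
```

Emit:
send_rows(plan=[[[0,0,0,0.002,0,0.0007,-1],[0,0,0,0.004,0,0,-1],[0,0,0,0.006,0,0,-1],[0,0,0,0.006,0,0,-1],[0,0,0,0.006,0,0,-1]]])

```text
time_s: 12.03
tcp_pos: [476.4, 114.3, 112.2]
ee_rot: [2.187, 2.254, 0.002]
ft_force: [-2.5, -0.8, 7.4]
opening: -0.1
grip_force: 3.7
```

Emit:
send_rows(plan=[[[0,0,0,0.004,0,-0.015,-1],[0,0,0,0,0,-0.025,-1],[0,0,0,-0.025,0,-0.02,-1],[0,0,0,0,0,0,-1],[0,0,0,0,0,0,-1]]])

```text
time_s: 12.45
tcp_pos: [477.7, 92.5, 172.2]
ee_rot: [2.187, 2.251, 0.004]
ft_force: [0.0, -0.3, -0.1]
opening: -0.1
grip_force: 0.0
```

Emit:
send_rows(plan=[[[0,0,0,0,0,0,-1],[0,0,0,0,0,0,-1],[0,0,0,0,0,0,-1],[0,0,0,0,0,0,-1],[0,0,0,0,0,0,-1]]])

```text
time_s: 12.87
tcp_pos: [476.2, 93.6, 170.1]
ee_rot: [-2.186, -2.255, 0.001]
ft_force: [0.9, -0.5, -0.3]
opening: -0.0
grip_force: 0.0
```

Run:
```python
from h import *
st();overlay(121,55,'pics/w6.png')
```

```text
12.87 tcp [476.2  93.6 170.1] F [ 0.9 -0.5 -0.3] x ang 91.79 z [-0.001  0.    -1.   ] open -0.0
```

View pics/w6.png

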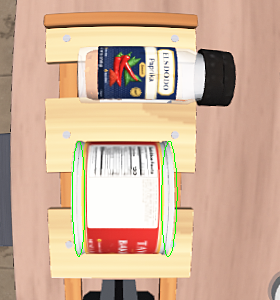

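The tin is seated in place 1 (local cols 75-175, rows 140-257, on the expected outline), and the jar (rows 48-103) is undisturbed. The fingers are clear of everything. I let it settle and hand in.

Emit:
send_rows(plan=[[[0,0,0,0,0,0,-1],[0,0,0,0,0,0,-1],[0,0,0,0,0,0,-1],[0,0,0,0,0,0,-1],[0,0,0,0,0,0,-1]]])

```text
time_s: 13.33
tcp_pos: [476.5, 93.3, 170.7]
ee_rot: [2.187, 2.256, -0.0]
ft_force: [-0.5, -0.2, 0.8]
opening: -0.4
grip_force: 0.0
```

```bash
python3 -c "
from cell import *
print(sign_off())"
```

```text
the job is handed in; nothing more can be done
None
```

I rolled the tin from place 3 to place 1, next to the jar, and handed the job in at about 13 s; the last picture showed the tin seated and square and the jar still in its place, but sign-off returned no verdict.

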